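# Brush out the engine cylinder

### The job

First slide the knob on the dust extractor all the way towards its hose. Then take the brush from its stand and scrub out the taller engine cylinder: push the brush to the bottom of the bore three times, drawing it up to the top between, and finally hang the brush back on its stand by its collar. Leave both cylinders standing where they are and do not knock over the spray can.

Things in the scene. Friction and masses are not known exactly. Their poses are not given: they have to be found in the camera images.
- brush: Loose upright brush, 0.11 to 0.18 kg, hung in the stand. Origin: lower tip, z up along it. From the tip up: stiff brass-coloured bristle head 44 mm wide, 62 mm long (lowest 10 mm tapers to 24 mm); 8 mm steel shaft; flat round collar 36 mm wide from 150 to 156 mm; round wooden handle 24 mm thick from 156 to 226 mm, to grip. Its yaw does not matter.
- collar (a point): On the brush's axis, at the underside of its collar, 150 mm above the tip.
- stand: Fixed dark steel stand: base 130 x 110 x 12 mm; post 20 x 34 mm, 190 mm high, at its +x 60 mm; from the post two round 8 mm bars with an 18 mm gap run to its -x (roughly to the robot). Bar tops 184 mm high; their ends, 36 mm to -x, turn up to 194 mm: lift the collar over these to take the brush out to -x or back in. Origin on the bench below the hanging brush.
- hang (a point): Point of the stand midway between the two bars, level with their tops (184 mm above the bench): where the middle of the collar's underside rests.
- barrel_tall: The taller engine cylinder, loose, 0.6 to 1.1 kg: upright finned aluminium cylinder 100 mm in diameter and 100 mm high, with a plain bore 56 mm in diameter right through, open at the top and standing on the bench. Origin at the centre of its underside, z up along the bore.
- barrel_short: The shorter engine cylinder, loose: the same shape, diameter and bore but 60 mm high. Not to be brushed. Origin at the centre of its underside.
- extractor: Fixed grey dust extractor box, 100 mm (x) x 200 mm (y) x 60 mm high; a round black hose end, 58 mm in diameter, sticks out of its +y end by 30 mm. Origin at the centre of its underside. On its top a low aluminium track, 40 x 140 mm and 14 mm high, runs along its y.
- gate_top (a point): Centre of the top face of the sliding knob on the extractor's track: black block 28 mm (extractor x) x 20 mm (extractor y) x 40 mm high. Its top is 114 mm above the bench. Moves with the knob.
- gate (a joint): Position of the knob along the track (m), growing towards the hose (the extractor's +y): 0 at the end away from the hose, 0.090 at the stop next to the hose. It slides against about 1.5 N of friction and stays where it is left.
- spray_can: Loose white spray can, 54 mm in diameter, 140 mm high, standing at the back. Not needed. Origin at the centre of its underside.
Not all that is in view belongs to the job. What is shaped like the extractor but green is not meant. Leave any purple look-alike of the stand alone.

How it is judged:
By the outcome, as a careful person would: the job done as asked, in the order asked, and still so for the second after the job is handed in, with the robot touching nothing.
It also fails if it takes over 72 s, if anything falls off the work surface, if the arm or the gripper's body presses on something with over 40 N, if the wrist force passes 120 N, or if a joint passes its speed limit or range.

### The arm

A 6-joint arm with a two-finger parallel gripper is mounted at the origin on the work surface. World frame = base frame: x ahead of the robot, y to its left, z up, the work surface at z = 0. Lengths are in m, angles in rad, forces in N, time in s.
With the tool pointing down it reaches from about 0.35 to 0.975 m from the base axis. Payload 4.9 kg.
Tool frame: the origin (TCP) lies between the finger pads; the fingertips stand 14 mm ahead of it and the grasp point (between the pads) lies 5 mm behind it (manip.tcp_to_tips is the distance from the TCP to the fingertips, in m); z points along the fingers, y is the line along which they close (so a half turn about z gives the same grasp; the last joint's range is limited). The gripper opens to 85 mm and grips with 20 to 120 N. Pads are 22 mm wide; open, the fingers measure 114 mm over their backs; the gripper's body (76 mm by 85 mm) begins 54 mm behind the grasp point. The pads swing forward as they close: fully open they stand 13 mm farther back than shut.
Start: joints at [-1.325, 0.053, 1.613, -0, 1.476, -0.119], TCP at [0.223, -0.584, 0.245] pointing down, gripper open.
Joint ranges: [-3.01, 3.01], [-1.01, 2.22], [0.06, 2.58], [-1.02, 4.17], [0.09, 2.62], [-3.14, 3.14]. Speed limits (rad/s): [2.57, 2.57, 3.14, 3.14, 3.14, 3.14].

### API

Orientations are given as a unit quaternion [w, x, y, z].
In Python, from plant import manip gives the robot as it stands.
- The arm moves only by the tool servo_tool, never from a script. Its argument "moves" is a list that holds one entry, the list of rows, each a list of 7 numbers: the shift along the tool's x, y, z in mm, then the turn, a rotation vector about the tool's x, y, z in degrees, then the finger opening in mm, from 0 to 85.4. In form: [[[x, y, z, ax, ay, az, fingers], ...]]. A call has 1 to 12 rows; each row shifts and turns the commanded pose from where the row before left it, along the tool's axes as they then stand; what a row does not reach is not made up. A row lasts 1/8 s, in which the tool goes at most 62.5 mm and 10.7 degrees, less where a joint would pass 70% of its speed; a pose out of reach is approached as far as the arm can. A call with a gripper value outside its range is refused whole. The fingers move at their own pace and stop on an object; the grip force is fixed at half the most. Time passes only in rows, so rows that do not move let the fingers close. It gives the time, the measured TCP pose, the force, the opening and the grip force at its end, in the units of the state.
- manip.state(): the state, without advancing time (a new reading comes with each control period).
- manip.grab_frame(name): name is "scene" or "top" or "wrist"; returns a dict with "image" (420x560x3 uint8, blue, green, red), "mtx" (3x3 intrinsics, pixels), "dist_coeffs" ([k1, k2, p1, p2, k3] as OpenCV has them; the pictures are not rectified), "eye" and "rotation" of the camera in the world. Camera axes: x right, y down, z forward; pixel columns grow to the right and rows downward; lengths in m; the calibration is good to about 2 mm. A picture is of the moment at which its call begins. There is no depth.
- manip.job_done(): hands the job in; it is judged then, once.
The state is a dict: "time": time; "joint_pos": joint angles; "joint_vel": joint speeds; "joint_efforts": joint torques, N m; "tool_pos": TCP position; "tool_rot": TCP orientation; "contact_force": force on the tool from outside, world axes, zero at the start; "ft_torque": the same for the moment, N m; "gripper_width": opening from 0.0 (shut) to 1.0 (fully open); "grasp_force": force on a finger pad.
Only numpy, scipy, OpenCV 4.12 (cv2) and the standard library are available. Lean on these libraries where they do the work, as an engineer would, in place of code of your own. Each camera call takes 0.05 s, during which the arm holds its last target. There are 200 camera calls.

## Working session

There is one attempt and no reset: what is moved stays moved. The work goes in short steps, Python scripts to look and compute and a tool call to move; the robot and the scene stay as the last step left them, time stands still between calls to the robot, and variables do not carry over. Pictures are saved under pics/ and viewed, at most 10 in all, crops included, and the job is handed in when it is done.

Besides the shell and the picture viewer there is one more tool, called after "Call:" in YAML: its name, and indented under it one key for each argument. servo_tool: Moves the arm, as the interface text tells. Its arguments: {"type":"object","properties":{"moves":{"type":"array"}},"required":["moves"]}

```bash
ls; mkdir -p pics; cat > h.py <<'E'
import numpy as np, cv2, pickle
from plant import manip
def grab(n,f):
    d=manip.grab_frame(n); cv2.imwrite(f'pics/{f}.png',d['image']); pickle.dump(d,open(f'pics/{f}.pkl','wb')); return d
def load(f): return pickle.load(open(f'pics/{f}.pkl','rb'))
def ray(d,px):
    p=cv2.undistortPoints(np.array([[px]],float),np.array(d['mtx']),np.array(d['dist_coeffs'],float))[0,0]
    r=np.array(d['rotation'])@np.array([p[0],p[1],1]); return np.array(d['eye']),r/np.linalg.norm(r)
def atz(d,px,z):
    e,r=ray(d,px); return e+r*(z-e[2])/r[2]
def tri(*obs):
    A=np.zeros((3,3));b=np.zeros(3)
    for d,px in obs:
        e,r=ray(d,px);P=np.eye(3)-np.outer(r,r);A+=P;b+=P@e
    x=np.linalg.solve(A,b)
    return x,[np.linalg.norm((np.eye(3)-np.outer(ray(d,p)[1],ray(d,p)[1]))@(x-ray(d,p)[0])) for d,p in obs]
def proj(d,X):
    R=np.array(d['rotation']).T; t=-R@np.array(d['eye'])
    return cv2.projectPoints(np.array([X],float),cv2.Rodrigues(R)[0],t,np.array(d['mtx']),np.array(d['dist_coeffs'],float))[0][0,0]
E
python3 - <<'E'
from h import *
a=grab('scene','s0');b=grab('top','t0')
for d in(a,b): print(d['eye'],d['rotation'],d['mtx'])
print(manip.state())
E
```

```text
pics
[ 1.07770673 -0.64008288  1.73974412] [-0.24709789  0.9198152   0.29505942 -0.07630569] [[538.08543206   0.         268.86235673]
 [  0.         538.08543206 212.43814848]
 [  0.           0.           1.        ]]
[0.20299499 0.12296366 1.95471602] [ 0.07111485 -0.70062817  0.70659137 -0.06922054] [[527.26435071   0.         278.33410732]
 [  0.         527.26435071 208.08224077]
 [  0.           0.           1.        ]]
{'time': 0.1, 'joint_pos': array([-1.32499478e+00,  5.33193666e-02,  1.61411787e+00,  1.24330588e-05,
        1.47599868e+00, -1.18993431e-01]), 'joint_vel': array([-0.00089309, -0.00169781, -0.00535475, -0.00138025, -0.00237988,
        0.00125187]), 'joint_efforts': array([-2.38977145e-04, -3.94908893e+01, -3.71360886e+01, -1.48315103e-04,
        3.94315110e-03,  7.13985415e-06]), 'tool_pos': array([ 0.22285336, -0.5833618 ,  0.24419144]), 'tool_rot': array([-9.20169695e-04,  9.83411335e-01,  1.81387149e-01, -5.22202667e-05]), 'contact_force': array([ 0.583207  , -0.67143661, -0.26947058]), 'ft_torque': array([-0.0338644 , -0.02072217, -0.03304208]), 'grasp_force': 0.0, 'gripper_width': 1.0012601965181658}
```

View pics/s0.png

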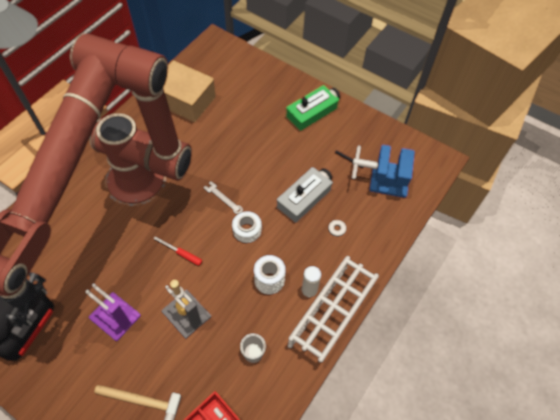

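View pics/t0.png

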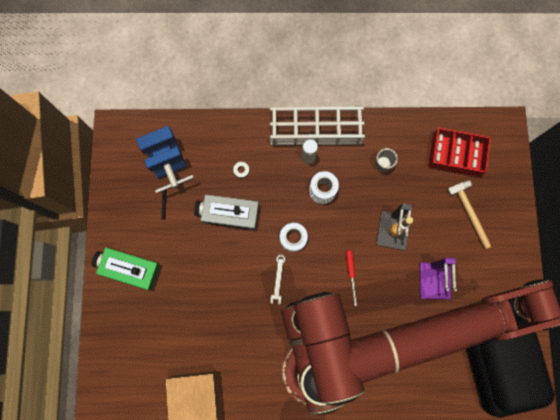

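The scene view shows the grey extractor at about (305,193), the tall barrel at (270,273), the brush and stand at (183,302), and the short barrel at (247,227). In the top view these are at (229,211), (324,186), (398,228) and (293,236). Next I'll enlarge those areas.

```bash
sed -i "s/np.array(d\['rotation'\])/R_(d)/g" h.py; cat >> h.py <<'E'
from scipy.spatial.transform import Rotation as Ro
def R_(d): return Ro.from_quat(d['rotation'],scalar_first=True).as_matrix()
def tile(specs,out,cols=3,sz=260):
    ims=[]
    for f,u,v,w in specs:
        c=load(f)['image'][v:v+w,u:u+w]
        ims.append(cv2.copyMakeBorder(cv2.resize(c,(sz,sz),interpolation=cv2.INTER_CUBIC),0,4,0,4,cv2.BORDER_CONSTANT,value=(0,0,255)))
    cv2.imwrite(f'pics/{out}.png',np.vstack([np.hstack(ims[i:i+cols]) for i in range(0,len(ims),cols)]))
E
python3 - <<'E'
from h import *
tile([('s0',270,160,65),('s0',240,243,65),('s0',155,273,65),('t0',195,180,65),('t0',291,155,65),('t0',370,195,65)],'c0')
for f in('s0','t0'):
    print(proj(load(f),[0,0,0]),proj(load(f),[.22,-.584,.245]))
E
```

```text
[134.98006563 179.80297644] [ 34.58756897 307.71284715]
[315.23884412 372.01407861] [501.73245916 306.75491055]
```

View pics/c0.png

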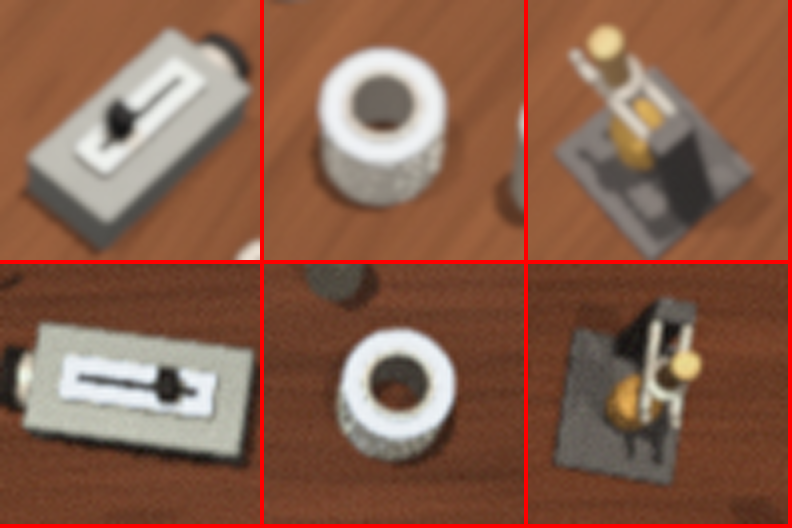

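```bash
python3 - <<'E'
from h import *
s,t=load('s0'),load('t0')
S=lambda u,v,x,y:(s,(u+x/4-.375,v+y/4-.375))
T=lambda u,v,x,y:(t,(u+x/4-.375,v+y/4-.375))
pr=lambda n,r:print(n,r[0].round(4),np.round(r[1],4))
pr('knob',tri(S(270,160,124,106),T(195,180,168,121)))
pr('barrel',tri(S(240,243,119,105),T(291,155,134,122)))
pr('brushtop',tri(S(155,273,77,43),T(370,195,158,101)))
# box top corners
c=[S(270,160,28,157),S(270,160,105,222),S(270,160,250,88),S(270,160,170,28)]
print([atz(*q,.06).round(4) for q in c])
c=[T(195,180,40,59),T(195,180,253,86),T(195,180,239,193),T(195,180,24,163)]
print([atz(*q,.06).round(4) for q in c])
# stand base corners top
c=[T(370,195,46,68),T(370,195,27,202),T(370,195,148,219)]
print('stand',[atz(*q,.012).round(4) for q in c])
c=[S(155,273,27,152),S(155,273,124,254),S(155,273,224,172)]
print('stand',[atz(*q,.012).round(4) for q in c])
E
```

```text
knob [0.5698 0.277  0.1208] [0.0036 0.0036]
barrel [ 0.6614 -0.0395  0.0971] [0.001 0.001]
brushtop [ 0.5016 -0.2999  0.2605] [0.0004 0.0004]
[array([0.5126, 0.2172, 0.06  ]), array([0.6081, 0.2016, 0.06  ]), array([0.6373, 0.3995, 0.06  ]), array([0.5396, 0.4128, 0.06  ])]
[array([0.6387, 0.3979, 0.06  ]), array([0.6115, 0.2015, 0.06  ]), array([0.512 , 0.2143, 0.06  ]), array([0.5414, 0.4106, 0.06  ])]
stand [array([ 0.5774, -0.259 ,  0.012 ]), array([ 0.4512, -0.2355,  0.012 ]), array([ 0.4343, -0.3468,  0.012 ])]
stand [array([ 0.435 , -0.3408,  0.012 ]), array([ 0.5566, -0.3605,  0.012 ]), array([ 0.5796, -0.2592,  0.012 ])]
```

Call:
servo_tool:
  moves:
    - [[0, 0, -50, 0, 0, 9.7, 60], [0, 0, -50, 0, 0, 9.7, 60], [0, 0, -50, 0, 0, 9.6, 60], [12, -46, 0, 0, 0, 0, 60], [12, -46, 0, 0, 0, 0, 60], [12, -46, 0, 0, 0, 0, 60], [12, -46, 0, 0, 0, 0, 60], [12, -46, 0, 0, 0, 0, 60], [12, -46, 0, 0, 0, 0, 60], [12, -46, 0, 0, 0, 0, 60], [12, -46, 0, 0, 0, 0, 60], [12, -46, 0, 0, 0, 0, 60]]

```text
time: 1.6
tool_pos: [0.3884, -0.1876, 0.3948]
tool_rot: [-0.0, 0.997, -0.071, -0.0]
contact_force: [0.7, 0.7, -0.8]
gripper_width: 0.703
grasp_force: 0.0
```

```bash
cat >> h.py <<'E'
def plan(target,yaw=None):
    s=manip.state(); R=Ro.from_quat(s['tool_rot'],scalar_first=True).as_matrix()
    print('pos',s['tool_pos'].round(4),'shift mm',(R.T@(np.array(target)-s['tool_pos'])*1000).round(1),'yaw',np.degrees(np.arctan2(R[1,0],R[0,0])).round(2),'tilt',R[:,2].round(3),'j',s['joint_pos'].round(2),'t',s['time'],'w',s['gripper_width']*85.4,'F',s['contact_force'].round(1),'g',s['grasp_force'])
E
python3 -c "
from h import *
plan([.571,.277,.3])"
```

```text
pos [ 0.3884 -0.1876  0.3948] shift mm [ 115.2 -485.8   94.9] yaw -8.12 tilt [-0.  0. -1.] j [-0.62 -0.46  1.81  0.    1.79  1.09] t 1.6 w 60.01997604717026 F [ 0.7  0.7 -0.8] g 0.0
```

Call:
servo_tool:
  moves:
    - [[11.5, -48.5, 0, 0, 0, 0, 60], [11.5, -48.5, 0, 0, 0, 0, 60], [11.5, -48.5, 0, 0, 0, 0, 60], [11.5, -48.5, 10, 0, 0, 0, 60], [11.5, -48.5, 10, 0, 0, 0, 60], [11.5, -48.5, 15, 0, 0, 0, 60], [11.5, -48.5, 15, 0, 0, 0, 60], [11.5, -48.5, 15, 0, 0, 0, 60], [11.5, -48.5, 15, 0, 0, 0, 60], [11.5, -48.5, 15, 0, 0, 0, 60], [0, 0, 0, 0, 0, 0, 60], [0, 0, 0, 0, 0, 0, 60]]

```text
time: 3.1
tool_pos: [0.5702, 0.2745, 0.2998]
tool_rot: [0.0, 0.998, -0.07, -0.0]
contact_force: [-0.2, -0.0, 0.5]
gripper_width: 0.702
grasp_force: 0.0
```

```bash
python3 -c "
from h import *
d=grab('wrist','w1')
plan([.571,.277,.1])
for p in ([.571,.277,.114],[.571,.277,.074],[.582,.3515,.114]): print(proj(d,p))"
```

```text
pos [0.5704 0.2741 0.3007] shift mm [ 2.000e-01 -3.000e+00  2.007e+02] yaw -8.13 tilt [ 0. -0. -1.] j [ 0.33  0.04  1.53 -0.    1.57  2.04] t 3.15 w 59.868399843543294 F [ 0.5 -0.2 -0.2] g 0.0
[280.70737767 187.16390234]
[280.97760437 179.5990178 ]
[205.28208386 186.76495034]
```

View pics/w1.png

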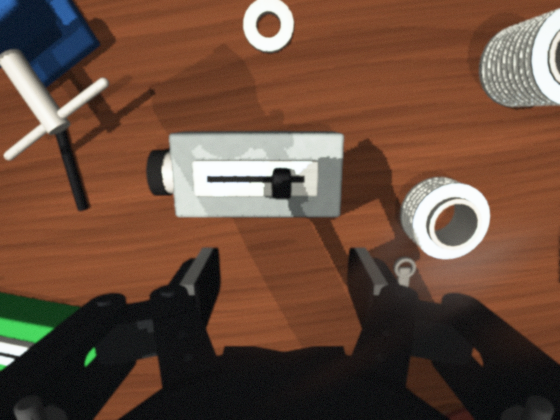

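The wrist view shows the knob at (282,183), within 4 mm of the prediction, with the hose at the left (160,172), which is +y. The tool's y axis lines up with the track. I'll descend and grip.

Call:
servo_tool:
  moves:
    - [[3, -3, 40, 0, 0, 0, 60], [0, 0, 40, 0, 0, 0, 60], [0, 0, 40, 0, 0, 0, 60], [0, 0, 40, 0, 0, 0, 60], [0, 0, 25, 0, 0, 0, 60], [0, 0, 15, 0, 0, 0, 60], [0, 0, 0, 0, 0, 0, 0], [0, 0, 0, 0, 0, 0, 0], [0, 0, 0, 0, 0, 0, 0], [0, 0, 0, 0, 0, 0, 0], [0, 0, 0, 0, 0, 0, 0], [0, 0, 0, 0, 0, 0, 0]]

```text
time: 4.65
tool_pos: [0.575, 0.2776, 0.1025]
tool_rot: [-0.0, 0.998, -0.071, 0.001]
contact_force: [-0.6, -1.6, 5.9]
gripper_width: 0.218
grasp_force: 60.2
```

```bash
python3 -c "
from h import *
plan([.582,.3515,.1])"
```

```text
pos [0.575  0.2776 0.1025] shift mm [ -3.5 -74.1   2.6] yaw -8.09 tilt [ 0.003  0.001 -1.   ] j [ 0.33  0.21  1.69 -0.    1.24  2.05] t 4.65 w 18.582718268433183 F [-0.6 -1.6  5.9] g 60.20080268383026
```

Call:
servo_tool:
  moves:
    - [[0, -8, -1, 0, 0, 0, 0], [0, -10, -1, 0, 0, 0, 0], [0, -10, 0, 0, 0, 0, 0], [0, -10, 0, 0, 0, 0, 0], [0, -10, 0, 0, 0, 0, 0], [0, -8, 0, 0, 0, 0, 0], [0, -7, 0, 0, 0, 0, 0], [0, -5, 0, 0, 0, 0, 0], [0, -2, 0, 0, 0, 0, 0], [0, 0, 0, 0, 0, 0, 0], [0, 0, 0, 0, 0, 0, 0]]

```text
time: 6.02
tool_pos: [0.5849, 0.3474, 0.1026]
tool_rot: [-0.001, 0.998, -0.071, 0.002]
contact_force: [4.8, 0.1, -0.2]
gripper_width: 0.22
grasp_force: 59.5
```

```bash
python3 -c "
from h import *
plan([.582,.3515,.1])"
```

```text
pos [0.5849 0.3474 0.1026] shift mm [-3.5 -3.7  2.6] yaw -8.09 tilt [ 0.003  0.001 -1.   ] j [ 0.43  0.3   1.59 -0.    1.26  2.14] t 6.025 w 18.8237749292438 F [ 4.8  0.1 -0.2] g 59.49056267738342
```

Moved about 70 mm with no stop reached yet, so I'll go on in small steps until the force rises.

Call:
servo_tool:
  moves:
    - [[0, -2, 0, 0, 0, 0, 0], [0, -2, 0, 0, 0, 0, 0], [0, -2, 0, 0, 0, 0, 0], [0, -1, 0, 0, 0, 0, 0], [0, 0, 0, 0, 0, 0, 0], [0, 0, 0, 0, 0, 0, 0]]

```text
time: 6.78
tool_pos: [0.5854, 0.3503, 0.1026]
tool_rot: [0.004, 0.997, -0.071, 0.0]
contact_force: [1.7, -13.5, 5.6]
gripper_width: 0.218
grasp_force: 60.4
```

Call:
servo_tool:
  moves:
    - [[0, 0, 0, 0, 0, 0, 50], [0, 0, 0, 0, 0, 0, 50], [0, 0, 0, 0, 0, 0, 50], [0, 0, -20, 0, 0, 0, 50], [0, 0, -40, 0, 0, 0, 60], [0, 0, -60, 0, 0, 0, 60], [0, 0, -60, 0, 0, 0, 60], [0, 0, -60, 0, 0, 0, 60], [0, 0, 0, 0, 0, 0, 60]]

```text
time: 7.9
tool_pos: [0.5865, 0.3548, 0.3534]
tool_rot: [-0.004, 0.997, -0.07, 0.007]
contact_force: [0.5, 0.1, 0.1]
gripper_width: 0.699
grasp_force: 0.0
```

```bash
python3 -c "
from h import *
plan([.502,-.300,.35])
d=grab('wrist','w2');t=grab('top','t2')
tile([('w2',100,60,260),('t2',195,180,65)],'c2',2)
for D in (d,t): print(proj(D,[.5819,.3515,.114]))
"
```

```text
pos [0.5865 0.3548 0.3534] shift mm [  8.3 660.2  -2.4] yaw -8.08 tilt [ 0.014  0.007 -1.   ] j [0.44 0.14 1.34 0.   1.64 2.15] t 7.9 w 59.69475777414852 F [0.5 0.1 0.1] g 0.0
[288.62543768 184.16245881]
[215.18677104 206.41013842]
```

View pics/c2.png

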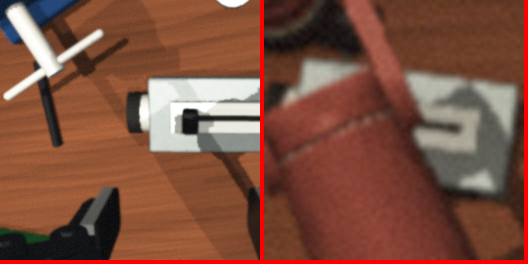

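The knob, at about (290,181), now sits at the hose end of its slot. On to the brush.

Call:
servo_tool:
  moves:
    - [[0, 50, 0, 0, 0, 0, 60], [0, 50, 0, 0, 0, 0, 60], [0, 50, 0, 0, 0, 0, 60], [0, 50, 0, 0, 0, 0, 60], [0, 50, 0, 0, 0, 0, 60], [0, 50, 0, 0, 0, 0, 60], [2, 50, 0, 0, 0, 0, 60], [2, 50, 0, 0, 0, 0, 60], [2, 50, 0, 0, 0, 0, 60], [2, 50, 0, 0, 0, 0, 60], [0, 50, 0, 0, 0, 0, 60], [0, 50, 0, 0, 0, 0, 60]]

```text
time: 9.5
tool_pos: [0.507, -0.2426, 0.3402]
tool_rot: [-0.001, 0.998, -0.071, -0.001]
contact_force: [-0.8, 0.3, 0.1]
gripper_width: 0.7
grasp_force: 0.0
```

Call:
servo_tool:
  moves:
    - [[0, 40, 0, 0, 0, 0, 60], [0, 20, 0, 0, 0, 0, 60], [0, 0, 0, 0, 0, 0, 60], [0, 0, 0, 0, 0, 0, 60]]

```text
time: 10.0
tool_pos: [0.4998, -0.2997, 0.342]
tool_rot: [-0.001, 0.998, -0.07, -0.0]
contact_force: [0.4, 0.6, -0.2]
gripper_width: 0.705
grasp_force: 0.0
```

```bash
python3 -c "
from h import *
plan([.502,-.300,.224])
d=grab('wrist','w3')
for p in ([.502,-.300,.26],[.502,-.300,.184]): print(proj(d,p))
"
```

```text
pos [ 0.4998 -0.2997  0.342 ] shift mm [2.20e+00 1.00e-01 1.18e+02] yaw -8.03 tilt [-0.     0.001 -1.   ] j [-0.67 -0.09  1.59  0.    1.64  1.04] t 10.0 w 60.230830748864555 F [ 0.4  0.6 -0.2] g 0.0
[283.4511468  216.87398202]
[283.54597923 191.84118823]
```

View pics/w3.png

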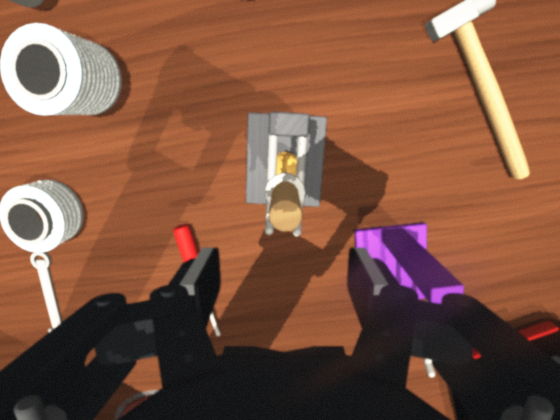

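The brush handle top is at (287,218), about 3 mm to the tool's +y of my estimate. I'll adjust, descend and grip.

Call:
servo_tool:
  moves:
    - [[2, 2, 35, 0, 0, 0, 60], [0, 0, 35, 0, 0, 0, 60], [0, 0, 28, 0, 0, 0, 60], [0, 0, 15, 0, 0, 0, 60], [0, 0, 5, 0, 0, 0, 60], [0, 0, 0, 0, 0, 0, 0], [0, 0, 0, 0, 0, 0, 0], [0, 0, 0, 0, 0, 0, 0], [0, 0, 0, 0, 0, 0, 0], [0, 0, 0, 0, 0, 0, 0], [0, 0, 0, 0, 0, 0, 0]]

```text
time: 11.42
tool_pos: [0.502, -0.3036, 0.226]
tool_rot: [0.001, 0.998, -0.071, 0.001]
contact_force: [0.5, 1.6, 6.3]
gripper_width: 0.268
grasp_force: 58.8
```

```bash
python3 -c "
from h import *
plan([.502,-.300,.224])
s,t,w=load('s0'),load('t0'),load('w3')
print(tri((s,(173.9,283.4)),(t,(409.1,219.9)),(w,(287,217.5))))
"
```

```text
pos [ 0.502  -0.3036  0.226 ] shift mm [-0.5 -3.6  2. ] yaw -8.1 tilt [ 0.002 -0.001 -1.   ] j [-0.67 -0.03  1.73  0.    1.44  1.04] t 11.425 w 22.925817288288403 F [0.5 1.6 6.3] g 58.76746952533722
(array([ 0.50147444, -0.30074185,  0.26007994]), [np.float64(0.0012293886245500305), np.float64(0.00048226077757269735), np.float64(0.001613636619370229)])
```

Gripped: the width is 23 mm and the brush is still hanging at its place. Now I'll lift it over the bar ends, go out to −x and then up.

Call:
servo_tool:
  moves:
    - [[0, 0, -10, 0, 0, 0, 0], [0, 0, -13, 0, 0, 0, 0], [0, 0, 0, 0, 0, 0, 0], [-15, 0, 0, 0, 0, 0, 0], [-20, -1, 0, 0, 0, 0, 0], [-20, -1, 0, 0, 0, 0, 0], [-20, 0, 0, 0, 0, 0, 0], [-10, 0, 0, 0, 0, 0, 0], [0, 0, -20, 0, 0, 0, 0], [0, 0, -40, 0, 0, 0, 0], [0, 0, -40, 0, 0, 0, 0], [0, 0, 0, 0, 0, 0, 0]]

```text
time: 12.92
tool_pos: [0.4191, -0.2906, 0.3536]
tool_rot: [0.003, 0.998, -0.07, 0.004]
contact_force: [0.6, 0.4, -2.1]
gripper_width: 0.269
grasp_force: 58.9
```

```bash
python3 -c "
from h import *
plan([.6614,-.0395,.35])
"
```

```text
pos [ 0.4191 -0.2906  0.3536] shift mm [ 204.6 -282.7    3.7] yaw -8.08 tilt [ 0.007 -0.007 -1.   ] j [-0.75 -0.27  1.74  0.    1.67  0.96] t 12.925 w 22.97078640171983 F [ 0.6  0.4 -2.1] g 58.8870245218277
```

Call:
servo_tool:
  moves:
    - [[15, -28, 0, 0, 0, 0, 0], [15, -28, 0, 0, 0, 0, 0], [15, -28, 0, 0, 0, 0, 0], [15, -28, 0, 0, 0, 0, 0], [15, -28, 0, 0, 0, 0, 0], [15, -28, 0, 0, 0, 0, 0], [15, -28, 0, 0, 0, 0, 0], [15, -28, 0, 0, 0, 0, 0], [15, -28, 0, 0, 0, 0, 0], [0, -28, 0, 0, 0, 0, 0], [0, 0, 0, 0, 0, 0, 0], [0, 0, 0, 0, 0, 0, 0]]

```text
time: 14.42
tool_pos: [0.5904, -0.0314, 0.3468]
tool_rot: [0.0, 0.998, -0.071, -0.0]
contact_force: [-1.1, 0.5, -0.8]
gripper_width: 0.264
grasp_force: 59.1
```

```bash
python3 -c "
from h import *
d=grab('wrist','w4')
plan([.6614,-.0395,.35])
for c in([.6614,-.0395,.1],[.6614,-.0395,0]): print(proj(d,c))
S=manip.state();p=S['tool_pos']
print(proj(d,p-[0,0,.192]),proj(d,p-[0,0,.042]))
"
```

```text
pos [ 0.5904 -0.0317  0.347 ] shift mm [71.4 -2.4 -3. ] yaw -8.13 tilt [-0.001 -0.    -1.   ] j [-0.18 -0.07  1.56 -0.    1.64  1.53] t 14.475 w 22.291289559599505 F [ 0.5 -0.8 -1. ] g 59.13556516170502
[281.61791859 114.09264007]
[281.98284597 114.75223529]
[283.64038054 186.38198356] [283.87585741 241.87964662]
```

View pics/w4.png

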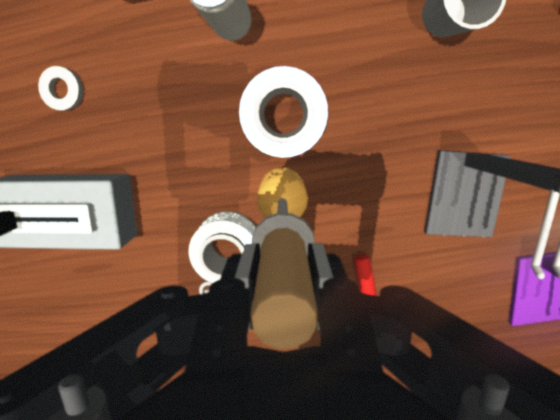

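Barrel top ring centre is at (283.5,112), the predicted point at (281.6,114). The brush head spans u 258–307, v 168–218.

```bash
python3 -c "
from h import *
d=load('w4')
print(atz(d,(283.5,112),.1), tri((d,(283.5,112)),(load('s0'),(269.4,268.9)),(load('t0'),(324.1,185.1))))
p=manip.state()['tool_pos']
th=np.linspace(0,6.28,60)
q=np.array([proj(d,p+[r*np.cos(a),r*np.sin(a),h-.192]) for r,h in((.012,0),(.022,.01),(.022,.062)) for a in th])
print('head outline u',q[:,0].min(),q[:,0].max(),'v',q[:,1].min(),q[:,1].max())
q=np.array([proj(d,p+[.018*np.cos(a),.018*np.sin(a),.156-.192]) for a in th]);print(q.min(0),q.max(0))
plan([.6625,-.0405,.35])
"
```

```text
[ 0.66336673 -0.04191587  0.1       ] (array([ 0.66216048, -0.04040276,  0.09796842]), [np.float64(0.001958220954171961), np.float64(0.0013209563272114561), np.float64(0.0016021321453898183)])
head outline u 257.12721022600954 310.28858265772567 v 166.25113401392517 227.15969415436552
[250.94496556 214.48795099] [316.83349016 275.69662013]
pos [ 0.5904 -0.0317  0.347 ] shift mm [72.6 -1.5 -3. ] yaw -8.13 tilt [-0.001 -0.    -1.   ] j [-0.18 -0.07  1.56 -0.    1.64  1.53] t 14.475 w 22.291289559599505 F [ 0.5 -0.8 -1. ] g 59.13556516170502
```

Call:
servo_tool:
  moves:
    - [[25, 0, 0, 0, 0, 0, 0], [28, -1, 0, 0, 0, 0, 0], [20, 0, 0, 0, 0, 0, 0], [0, 0, 0, 0, 0, 0, 0], [0, 0, 20, 0, 0, 0, 0], [0, 0, 20, 0, 0, 0, 0], [0, 0, 12, 0, 0, 0, 0], [0, 0, 10, 0, 0, 0, 0], [0, 0, 10, 0, 0, 0, 0], [0, 0, 10, 0, 0, 0, 0], [0, 0, 0, 0, 0, 0, 0]]

```text
time: 15.85
tool_pos: [0.6625, -0.0403, 0.2641]
tool_rot: [-0.0, 0.998, -0.071, -0.001]
contact_force: [-0.1, 0.1, -1.5]
gripper_width: 0.266
grasp_force: 59.1
```

```bash
python3 -c "
from h import *
plan([.6627,-.0412,.195])
print(manip.state()['ft_torque'])
"
```

```text
pos [ 0.6625 -0.0403  0.2641] shift mm [ 0.5  0.8 69.1] yaw -8.1 tilt [-0.002  0.    -1.   ] j [-0.17  0.13  1.5  -0.    1.51  1.54] t 15.85 w 22.681655769138857 F [-0.1  0.1 -1.5] g 59.07504200935364
[-0.03805745  0.00137278  0.00110154]
```

Call:
servo_tool:
  moves:
    - [[0, 1, 15, 0, 0, 0, 0], [0, 0, 15, 0, 0, 0, 0], [0, 0, 15, 0, 0, 0, 0], [0, 0, 12, 0, 0, 0, 0], [0, 0, 7, 0, 0, 0, 0], [0, 0, 4, 0, 0, 0, 0], [0, 0, 0, 0, 0, 0, 0], [0, 0, 0, 0, 0, 0, 0]]

```text
time: 16.85
tool_pos: [0.6631, -0.0415, 0.198]
tool_rot: [0.0, 0.998, -0.071, 0.001]
contact_force: [-0.0, -1.0, -0.9]
gripper_width: 0.267
grasp_force: 59.1
```

Call:
servo_tool:
  moves:
    - [[0, 0, 2, 0, 0, 0, 0], [0, 0, 2, 0, 0, 0, 0], [0, 0, 0, 0, 0, 0, 0], [0, 0, 0, 0, 0, 0, 0]]

```text
time: 17.35
tool_pos: [0.6628, -0.0414, 0.1933]
tool_rot: [-0.0, 0.998, -0.071, -0.0]
contact_force: [-0.5, 0.3, -0.4]
gripper_width: 0.263
grasp_force: 59.1
```

Call:
servo_tool:
  moves:
    - [[0, 0, 2, 0, 0, 0, 0], [0, 0, 0, 0, 0, 0, 0], [0, 0, 0, 0, 0, 0, 0]]

```text
time: 17.73
tool_pos: [0.6631, -0.0414, 0.1921]
tool_rot: [0.0, 0.998, -0.071, 0.001]
contact_force: [-0.6, 0.1, 2.4]
gripper_width: 0.267
grasp_force: 59.7
```

Touched the bottom, the first push. Now the second stroke.

Call:
servo_tool:
  moves:
    - [[0, 0, -15, 0, 0, 0, 0], [0, 0, -20, 0, 0, 0, 0], [0, 0, -25, 0, 0, 0, 0], [0, 0, -20, 0, 0, 0, 0], [0, 0, -16, 0, 0, 0, 0], [0, 0, 0, 0, 0, 0, 0], [0, 0, 0, 0, 0, 0, 0], [0, 0, 0, 0, 0, 0, 0]]

```text
time: 18.73
tool_pos: [0.6622, -0.0413, 0.2857]
tool_rot: [-0.0, 0.998, -0.071, -0.001]
contact_force: [0.0, -0.5, -0.7]
gripper_width: 0.265
grasp_force: 59.4
```

Call:
servo_tool:
  moves:
    - [[0, 0, 20, 0, 0, 0, 0], [0, 0, 25, 0, 0, 0, 0], [0, 0, 20, 0, 0, 0, 0], [0, 0, 15, 0, 0, 0, 0], [0, 0, 10, 0, 0, 0, 0], [0, 0, 6, 0, 0, 0, 0], [0, 0, 0, 0, 0, 0, 0], [0, 0, 0, 0, 0, 0, 0]]

```text
time: 19.73
tool_pos: [0.6633, -0.0415, 0.1922]
tool_rot: [0.0, 0.998, -0.071, 0.001]
contact_force: [0.2, 0.7, 0.0]
gripper_width: 0.267
grasp_force: 59.4
```

Call:
servo_tool:
  moves:
    - [[0, 0, 1, 0, 0, 0, 0], [0, 0, 0, 0, 0, 0, 0], [0, 0, -16, 0, 0, 0, 0], [0, 0, -20, 0, 0, 0, 0], [0, 0, -25, 0, 0, 0, 0], [0, 0, -20, 0, 0, 0, 0], [0, 0, -16, 0, 0, 0, 0], [0, 0, 0, 0, 0, 0, 0], [0, 0, 0, 0, 0, 0, 0], [0, 0, 0, 0, 0, 0, 0]]

```text
time: 20.98
tool_pos: [0.6622, -0.0413, 0.2857]
tool_rot: [-0.0, 0.998, -0.071, -0.001]
contact_force: [1.2, -0.3, -1.1]
gripper_width: 0.267
grasp_force: 59.4
```

Call:
servo_tool:
  moves:
    - [[0, 0, 20, 0, 0, 0, 0], [0, 0, 25, 0, 0, 0, 0], [0, 0, 20, 0, 0, 0, 0], [0, 0, 15, 0, 0, 0, 0], [0, 0, 10, 0, 0, 0, 0], [0, 0, 7, 0, 0, 0, 0], [0, 0, 0, 0, 0, 0, 0], [0, 0, 0, 0, 0, 0, 0], [0, 0, 0, 0, 0, 0, 0]]

```text
time: 22.1
tool_pos: [0.6637, -0.0416, 0.1921]
tool_rot: [0.0, 0.998, -0.071, 0.002]
contact_force: [1.0, -0.1, 6.3]
gripper_width: 0.272
grasp_force: 59.3
```

Three pushes are done. Raise the brush out of the bore and go back towards the stand.

Call:
servo_tool:
  moves:
    - [[0, 0, -20, 0, 0, 0, 0], [0, 0, -25, 0, 0, 0, 0], [0, 0, -25, 0, 0, 0, 0], [0, 0, -25, 0, 0, 0, 0], [0, 0, -25, 0, 0, 0, 0], [0, 0, -25, 0, 0, 0, 0], [0, 0, -20, 0, 0, 0, 0], [0, 0, 0, 0, 0, 0, 0], [-30, 10, 0, 0, 0, 0, 0], [-35, 25, 0, 0, 0, 0, 0], [-35, 30, 0, 0, 0, 0, 0], [0, 0, 0, 0, 0, 0, 0]]

```text
time: 23.6
tool_pos: [0.5525, -0.0926, 0.3539]
tool_rot: [-0.0, 0.997, -0.072, -0.001]
contact_force: [0.2, 0.3, -1.2]
gripper_width: 0.269
grasp_force: 59.1
```

```bash
python3 -c "
from h import *
plan([.412,-.288,.352])
"
```

```text
pos [ 0.5525 -0.0926  0.3539] shift mm [-111.   213.5    2.2] yaw -8.24 tilt [-0.002  0.    -1.   ] j [-0.3  -0.14  1.62 -0.    1.66  1.42] t 23.6 w 22.972381408947548 F [ 0.2  0.3 -1.2] g 59.07847344875336
```

Call:
servo_tool:
  moves:
    - [[-15, 25, 0, 0, 0, 0, 0], [-16, 30, 0, 0, 0, 0, 0], [-16, 32, 0, 0, 0, 0, 0], [-16, 32, 0, 0, 0, 0, 0], [-16, 32, 0, 0, 0, 0, 0], [-16, 32, 0, 0, 0, 0, 0], [-16, 30, 0, 0, 0, 0, 0], [0, 0, 0, 0, 0, 0, 0], [0, 0, 0, 0, 0, 0, 0]]

```text
time: 24.72
tool_pos: [0.4151, -0.2865, 0.3546]
tool_rot: [-0.001, 0.998, -0.07, -0.0]
contact_force: [-0.2, 0.1, -1.9]
gripper_width: 0.271
grasp_force: 59.2
```

```bash
python3 -c "
from h import *
plan([.412,-.288,.250])
d=grab('wrist','w5')
p=manip.state()['tool_pos']
for h in (0,.156):print(proj(d,p+[0,0,h-.192]))
print('hang',proj(d,[.5015,-.3015,.184]),proj(d,[.5015-.04*.987,-.3015+.04*.16,.194]))
s=grab('scene','s5')
im=np.hstack([d['image'],cv2.resize(s['image'][215:355,100:180],(240,420),interpolation=cv2.INTER_CUBIC)]);cv2.imwrite('pics/c5.png',im)
"
```

```text
pos [ 0.4151 -0.2865  0.3546] shift mm [ -2.8   2.1 104.6] yaw -8.08 tilt [-0.001  0.001 -1.   ] j [-0.75 -0.28  1.74  0.    1.68  0.96] t 24.725 w 23.122921057641463 F [-0.2  0.1 -1.9] g 59.23459231853485
[283.44165546 186.30412185]
[283.02804133 245.83309704]
hang [286.84642209  94.45732622] [285.89722108 140.95210019]
```

View pics/c5.png

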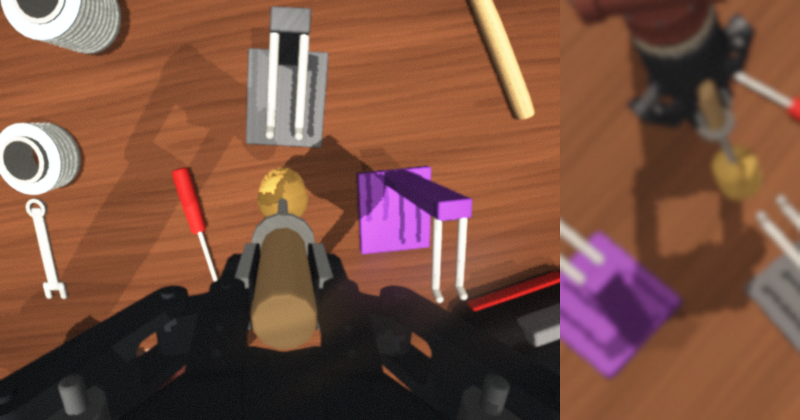

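The bar ends are at (269,134) and (299,134), so the gap's mid-line matches the prediction within 2 px. The brush hangs straight. I'll descend to 14 mm above the end tips, then go in along the bars.

Call:
servo_tool:
  moves:
    - [[0, 0, 30, 0, 0, 0, 0], [0, 0, 35, 0, 0, 0, 0], [0, 0, 25, 0, 0, 0, 0], [0, 0, 14, 0, 0, 0, 0], [0, 0, 0, 0, 0, 0, 0], [15, 1, 0, 0, 0, 0, 0], [20, 1, 0, 0, 0, 0, 0], [20, 1, 0, 0, 0, 0, 0], [20, 1, 0, 0, 0, 0, 0], [13, 0, 0, 0, 0, 0, 0], [0, 0, 0, 0, 0, 0, 0], [0, 0, 0, 0, 0, 0, 0]]

```text
time: 26.32
tool_pos: [0.5012, -0.3033, 0.2515]
tool_rot: [0.0, 0.998, -0.071, -0.0]
contact_force: [0.2, 0.4, -1.6]
gripper_width: 0.264
grasp_force: 59.3
```

```bash
python3 -c "
from h import *
plan([.502,-.3025,.226])
"
```

```text
pos [ 0.5012 -0.3033  0.2515] shift mm [ 0.7 -0.9 25.5] yaw -8.1 tilt [-0. -0. -1.] j [-0.67 -0.04  1.7  -0.    1.49  1.04] t 26.325 w 22.53823919931786 F [ 0.2  0.4 -1.6] g 59.31725800037384
```

Call:
servo_tool:
  moves:
    - [[1, -1, 10, 0, 0, 0, 0], [0, 0, 8, 0, 0, 0, 0], [0, 0, 5, 0, 0, 0, 0], [0, 0, 2, 0, 0, 0, 0], [0, 0, 0, 0, 0, 0, 0], [0, 0, 0, 0, 0, 0, 0]]

```text
time: 27.08
tool_pos: [0.5025, -0.3025, 0.2265]
tool_rot: [0.0, 0.998, -0.071, 0.0]
contact_force: [-1.0, 0.8, -1.4]
gripper_width: 0.266
grasp_force: 59.5
```

Call:
servo_tool:
  moves:
    - [[0, 0, 1, 0, 0, 0, 0], [0, 0, 1, 0, 0, 0, 0], [0, 0, 0, 0, 0, 0, 0], [0, 0, 0, 0, 0, 0, 0]]

```text
time: 27.58
tool_pos: [0.5027, -0.3026, 0.226]
tool_rot: [0.0, 0.998, -0.071, 0.001]
contact_force: [-1.8, 1.7, 5.5]
gripper_width: 0.267
grasp_force: 59.8
```

The collar rests on the bars (contact at the expected height). I'll release gently and retreat straight up.

Call:
servo_tool:
  moves:
    - [[0, 0, 0, 0, 0, 0, 30], [0, 0, 0, 0, 0, 0, 40], [0, 0, 0, 0, 0, 0, 60], [0, 0, 0, 0, 0, 0, 60], [0, 0, 0, 0, 0, 0, 60], [0, 0, -15, 0, 0, 0, 60], [0, 0, -30, 0, 0, 0, 60], [0, 0, -40, 0, 0, 0, 60], [0, 0, -40, 0, 0, 0, 60], [-40, 0, -20, 0, 0, 0, 60], [-40, 0, 0, 0, 0, 0, 60], [0, 0, 0, 0, 0, 0, 60]]

```text
time: 29.08
tool_pos: [0.422, -0.2911, 0.3716]
tool_rot: [0.001, 0.997, -0.071, 0.001]
contact_force: [-0.2, -0.1, 0.4]
gripper_width: 0.703
grasp_force: 0.0
```

```bash
python3 -c "
from h import *
w=grab('wrist','w6');s=grab('scene','s6');t=grab('top','t6')
plan([.5,-.3,.3])
tile([('s6',155,250,90),('w6',200,20,160),('s6',220,180,120),('s6',270,160,65),('t6',220,140,130),('s6',240,243,65)],'c6')
print(proj(w,[.502,-.3015,.26]),proj(s,[.502,-.3015,.26]))
"
```

```text
pos [ 0.4236 -0.2912  0.3699] shift mm [76.8 -2.1 70. ] yaw -8.1 tilt [ 0.001 -0.001 -1.   ] j [-0.75 -0.26  1.7   0.    1.7   0.96] t 29.225 w 60.312527453918385 F [ 0.9 -0.1  1.2] g 0.0
[281.61481992  99.48835424] [173.51911945 283.95002982]
```

View pics/c6.png

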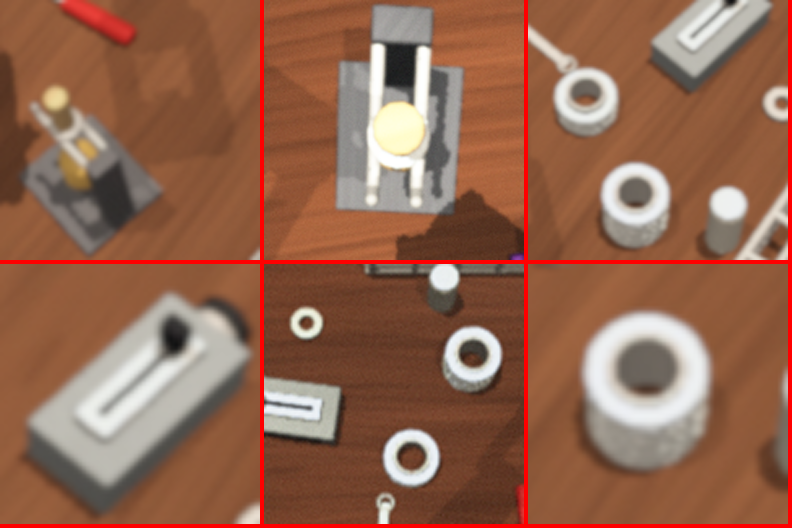

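The brush hangs upright by its collar, with its top at about (282,100) in the wrist view as predicted. The knob is at the hose end, both cylinders are standing in place, and the can is upright.

```bash
python3 -c "
from plant import manip
print(manip.job_done())"
```

```text
the job is handed in; nothing more can be done
None
```

I slid the knob to the stop by the hose, scrubbed the tall cylinder with three pushes to the bottom, and hung the brush back on its stand by its collar; both cylinders and the spray can are standing, and I handed the job in at about 29 s (no verdict was returned).

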